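# Tip the pail of scent balls into the tray

## Robot

A 6-joint arm with a two-finger parallel gripper is mounted at the origin on the work surface. World frame = base frame: x ahead of the robot, y to its left, z up, the work surface at z = 0. Lengths are in m, angles in rad, forces in N, time in s.
With the tool pointing down it reaches from about 0.375 to 0.9 m from the base axis. Payload 3.1 kg.
Tool frame: the origin (TCP) lies between the finger pads; the fingertips stand 19 mm ahead of it and the grasp point (between the pads) is the TCP; z points along the fingers, y is the direction in which the jaws open and shut (so a half turn about z gives the same grasp; the last joint's range is limited). The gripper opens to 85 mm and grips with 20 to 120 N. Pads are 22 mm wide; open, the fingers measure 114 mm over their backs; the gripper's body (76 mm by 85 mm) begins 54 mm behind the grasp point. The pads swing forward as they close: fully open they stand 13 mm farther back than shut.
Start: joints at [-1.29, 0.527, 1.433, -0, 1.181, -0.178], TCP at [0.277, -0.56, 0.25] pointing down, gripper open.
Joint ranges: [-3.08, 3.08], [-0.75, 2.2], [0.22, 2.44], [-1.43, 4.57], [0, 2.65], [-2.85, 2.85]. Speed limits (rad/s): [2.79, 2.79, 3.14, 3.14, 3.14, 3.14].

## Interface

Orientations are given as a unit quaternion [x, y, z, w].
In Python, from station import manip, optics, job gives the robot as it stands.
- The arm moves only by the shell command python3 -m inch 'ROWS' [OPENING] [FORCE]. ROWS is JSON, one flat list of numbers, 4 for each row, row after row: the shift along the world's x, y, z in cm, then the turn about the world's z in rad. A call has 1 to 20 rows; each row shifts and turns the commanded pose from where the row before left it; what a row does not reach is not made up. A row lasts 1/8 s, in which the tool goes at most 62.5 mm and 10.7 degrees, less where a joint would pass 70% of its speed; a pose out of reach is approached as far as the arm can. A call with a gripper value outside its range is refused whole. OPENING is the opening in per cent of the stroke, from 0 (shut) to 100 (fully open), set as the call begins (- or left out, the last holds). The fingers move at their own pace and stop on an object; FORCE is the grip in N (left out, the last holds). Time passes only in rows, so rows that do not move let the fingers close. It gives the time, the measured TCP pose, the force and the opening at its end, in the units of the state.
- manip.sense(): the state, without advancing time (a new reading comes with each control period).
- optics.snapshot(name): name is "scene" or "side" or "wrist"; returns (picture, depth): 420x560x3 uint8, red, green, blue; 420x560 float32, m along the optical axis (not along the pixel's ray), 0 where there is no reading.
- optics.camera_model(name): a dict with "mtx" (3x3 intrinsics, pixels), "dist_coeffs" ([k1, k2, p1, p2, k3] as OpenCV has them; the pictures are not rectified), "camera_from_world" (4x4, takes a point from world to camera coordinates); the wrist camera has in their place "tool_from_camera" (4x4, takes a point from camera to tool coordinates, whose origin is the TCP and whose axes are the flange's). Camera axes: x right, y up, looking along -z (the intrinsics and any distortion apply to the point x, -y, -z); pixel columns grow to the right and rows downward; lengths in m; the calibration is good to about 2 mm. A picture is of the moment at which its call begins: read the wrist's pose just before it. camera_model takes no time and is no camera call.
- job.sign_off(): hands the job in, once; it reports no verdict.
The state is a dict: "t": time; "q": joint angles; "qd": joint speeds; "tau": joint torques, N m; "tcp_pos": TCP position; "tool_rot": TCP orientation; "force": force on the tool from outside, world axes, zero at the start; "ft_torque": the same for the moment, N m; "finger_gap": opening from 0.0 (shut) to 1.0 (fully open).
Only numpy, scipy, OpenCV 4.12 (cv2) and the standard library are available. Lean on these libraries where they do the work, as an engineer would, in place of code of your own. Each camera call takes 0.05 s, during which the arm holds its last target.

## Task

Refill the white tray with scent balls: carry the teal pail by the wooden grip of its bail to the tipping stand and hang its two axle pins in the notches, pouring side towards the long end of the tray, then let go of it. Now take the pail by the black knob at its bottom rim and swing the knob up and over until all three balls have rolled out into the tray, keeping the pins in the notches. Finally leave the pail hanging upright and still in the stand, empty, with all the other things on the counter undisturbed.

Things in the scene. Friction and masses are not known exactly. Their poses are not given: they have to be found in the camera images.
- pail: round teal pail, 95 mm high, 92 mm across at the bottom, 108 mm at the rim, wall 3 mm, open at the top; about 0.3 kg. Origin: centre of its underside; z up out of the mouth. Its -x side carries the tip knob; +x is the pouring side (opposite the knob). Two steel axle pins, 10 mm thick, stick out along +y and -y, 85 mm above the underside; their ends are 192 mm apart; a 26 mm washer on each pin, 64 to 68 mm out from the middle, stays inside the stand's uprights
- axle (a point): centre of the pail on the line of its two axle pins, 85 mm above its underside (axes as the pail's)
- bail (a joint): angle of the pail's steel wire bail, which turns on the axle line; 0 = straight up from the rim, positive = leaning to the pail's +x (pouring) side, limits -0.9 to 0.9; light friction keeps it where it is left, and when it is held in the air the pail hangs about level below it
- bail_grip: wooden grip tube at the top of the bail, 16 mm thick, 72 mm long along its own y (parallel to the axle pins); origin at its centre, 70 mm from the axle line, about 155 mm above the pail's underside when the bail is upright
- tip_knob: black ball knob, 26 mm across, on a 10 mm steel stalk that runs from the pail's bottom rim to its -x side; origin at the ball's centre, in the pail's frame 105 mm to -x and 18 mm above the underside. Pinched on its two sides along y it can turn between the fingers while the pail tips
- tipper: fixed tipping stand: two light wooden uprights with a white open tray between them. Origin on the counter below the seats; +x is the pouring direction (towards the long end of the tray), y along the seat line, z up. The uprights stand 76 to 88 mm either side of the middle (along y), are 62 mm wide along x and about 165 mm high, and each has a notch in its top, open upwards: a V about 50 mm wide at the top narrowing to a 14 mm slot
- seat (a point): midpoint of the line through the two notches, 140 mm above the counter: where the pail's axle centre lies when both pins rest at the bottom of the slots (axes as the stand's). With the pail hanging there its underside is 55 mm above the counter; the pail then tips freely about the pins (pouring side down) and hangs upright again by its own weight; the seats hold it only by weight
- tray_floor (a point): centre of the white tray's floor, 6 mm above the counter (axes as the stand's); the tray measures 242 mm along x by 140 mm along y inside, walls 40 mm high; it reaches from 66 mm behind the seat line to 176 mm ahead of it
- ball0: light wooden scent ball, 34 mm across, one of three lying loose in the pail; origin at its centre
- ball1: light wooden scent ball, 34 mm across, one of three lying loose in the pail; origin at its centre
- ball2: light wooden scent ball, 34 mm across, one of three lying loose in the pail; origin at its centre
- stone_sage: bystander: sage green round ceramic scent stone, 70 mm across, 30 mm high; origin at the centre of its underside
- stone_cream: bystander: cream round ceramic scent stone, 70 mm across, 30 mm high; origin at the centre of its underside
- stone_slate: bystander: slate grey round ceramic scent stone, 70 mm across, 30 mm high; origin at the centre of its underside
- phone_mount: bystander: brushed aluminium phone mount, foot 50 x 60 mm, 120 mm high; origin at the centre of its underside
- bead_jar: bystander: clear glass jar of small wooden beads, 96 mm across, 120 mm high; origin at the centre of its underside
- cleaner: bystander: blue cleaner bottle with white cap, 64 mm across, 130 mm high; origin at the centre of its underside

How it is judged:
By the outcome, as a careful person would: the job done as asked, in the order asked, and still so for the second after the job is handed in, with the robot touching nothing.
It also fails if it takes over 72 s, if anything falls off the work surface, if the arm or the gripper's body presses on something with over 40 N, if the wrist force passes 120 N, or if a joint passes its speed limit or range.

## Working session

There is one attempt and no reset: what is moved stays moved. The work goes in short steps, Python scripts to look and compute and a shell command to move; the robot and the scene stay as the last step left them, time stands still between calls to the robot, and variables do not carry over. Pictures are saved under pics/ and viewed, and the job is handed in when it is done.

```bash
ls; mkdir -p pics
cat > h.py <<'E'
import numpy as np, cv2
from station import manip, optics, job
def snap(name, fn):
    s=manip.sense(); p,d=optics.snapshot(name); cv2.imwrite('pics/'+fn+'.png',p[:,:,::-1]); np.savez('pics/'+fn+'.npz',d=d,p=p,pos=s['tcp_pos'],rot=s['tool_rot']); return p,d,s
def cloud(name, fn):
    from scipy.spatial.transform import Rotation as R
    z=np.load('pics/'+fn+'.npz'); d=z['d']; m=optics.camera_model(name)
    K=np.array(m['mtx']); dc=np.array(m['dist_coeffs'])
    v,u=np.mgrid[0:420,0:560]
    n=cv2.undistortPoints(np.stack([u.ravel(),v.ravel()],1).astype(float).reshape(-1,1,2),K,dc).reshape(420,560,2)
    P=np.stack([n[...,0]*d,-n[...,1]*d,-d],-1)
    if 'camera_from_world' in m:
        T=np.linalg.inv(np.array(m['camera_from_world']))
    else:
        W=np.eye(4);W[:3,:3]=R.from_quat(z['rot']).as_matrix();W[:3,3]=z['pos'];T=W@np.array(m['tool_from_camera'])
    X=P@T[:3,:3].T+T[:3,3]; X[d==0]=np.nan
    return X,z['p']
E
python3 - <<'E'
from h import *
s=manip.sense(); print(s)
snap('scene','s0');snap('side','d0')
for n in('scene','side'): print(np.linalg.inv(optics.camera_model(n)['camera_from_world']).round(3))
E
```

```text
pics
{'t': 0.0, 'q': array([-1.29047359e+00,  5.28481918e-01,  1.43392191e+00,  3.17426247e-06,
        1.18141114e+00, -1.78505337e-01]), 'qd': array([ 0.00013507,  0.00018083,  0.00209345,  0.00098792, -0.00068725,
       -0.00010372]), 'tau': array([ 1.90725907e-03, -4.42349982e+01, -1.78024310e+01, -4.31495880e-05,
        8.39278742e-03, -1.84163810e-05]), 'tcp_pos': array([ 0.27664151, -0.5596728 ,  0.24931767]), 'tool_rot': array([ 9.73799351e-01,  2.27406223e-01, -5.50775083e-05, -1.10979470e-03]), 'force': array([-0.61368611,  0.00210295,  0.59008144]), 'ft_torque': array([-0.0348498 ,  0.01297374, -0.02818852]), 'finger_gap': 0.9984974714742437}
[[-0.563 -0.613  0.555  1.386]
 [ 0.827 -0.408  0.388  0.526]
 [-0.011  0.677  0.736  1.21 ]
 [ 0.     0.     0.     1.   ]]
[[ 0.981  0.1   -0.168  0.374]
 [-0.194  0.599 -0.777 -0.95 ]
 [ 0.023  0.795  0.607  0.85 ]
 [ 0.     0.     0.     1.   ]]
```

View pics/s0.png

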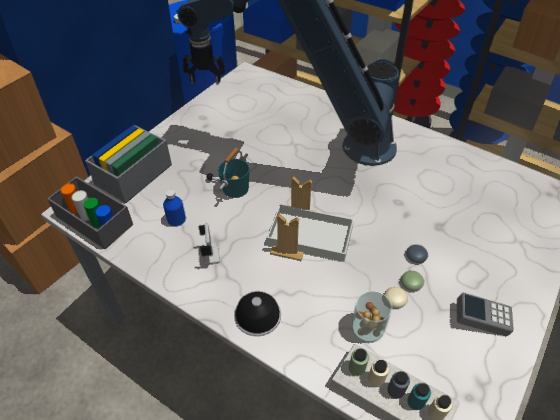

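View pics/d0.png

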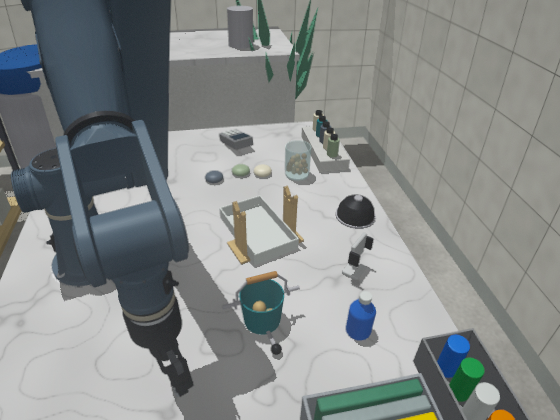

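Scene: pail at (235,178), knob at (210,178), stand uprights at (300,192) and (288,235), phone mount at (205,245), cleaner at (175,208). I'll zoom in and compute the point clouds.

Run:
```python
from h import *
a=cv2.imread('pics/s0.png')[140:280,190:370];b=cv2.imread('pics/d0.png')[175:365,200:390]
cv2.imwrite('pics/z0.png',np.hstack([cv2.resize(a,(400,400*140//180)) if 0 else cv2.resize(a,(400,311),interpolation=2),cv2.resize(b,(311,311),interpolation=2)]))
for n,f in(('scene','s0'),('side','d0')):
    X,p=cloud(n,f)
    H=cv2.cvtColor(p,cv2.COLOR_RGB2HSV).astype(int); x,y,z=X[...,0],X[...,1],X[...,2]
    rg=(x>0.2)&(x<0.9)&(y>-.6)&(y<.45)
    def rep(nm,m):
        m=m&rg
        if m.sum()==0: print(n,nm,0);return
        v,u=np.nonzero(m); q=X[m]; print(n,nm,m.sum(),'px',u.mean().round(),v.mean().round(),'min',np.percentile(q,2,axis=0).round(3),'max',np.percentile(q,98,axis=0).round(3),'med',np.median(q,axis=0).round(3))
    h,s,v=H[...,0],H[...,1],H[...,2]
    rep('teal',(h>82)&(h<98)&(s>120)&(z>.01))
    rep('wood hi',(h>8)&(h<22)&(s>90)&(z>.13)&(z<.2))
    rep('wood low',(h>8)&(h<22)&(s>90)&(z>.01)&(z<.13))
    rep('blue',(h>105)&(h<125)&(s>150)&(z>.03)&(z<.2))
    rep('black',(v<50)&(z>.012)&(z<.06))
    rep('all>.01', (z>.1)&(z<.2))
```

```text
scene teal 276 px 229.0 172.0 min [ 0.42  -0.556  0.019] max [ 0.864 -0.244  0.097] med [ 0.452 -0.33   0.07 ]
scene wood hi 394 px 281.0 194.0 min [ 0.438 -0.305  0.131] max [0.616 0.043 0.166] med [ 0.478 -0.016  0.152]
scene wood low 1094 px 306.0 238.0 min [ 0.443 -0.063  0.011] max [0.711 0.366 0.128] med [0.604 0.006 0.074]
scene blue 627 px 147.0 211.0 min [ 0.684 -0.536  0.032] max [ 0.885 -0.339  0.109] med [ 0.724 -0.368  0.088]
scene black 1069 px 240.0 294.0 min [ 0.458 -0.581  0.014] max [0.898 0.127 0.06 ] med [0.863 0.083 0.043]
scene all>.01 2855 px 243.0 230.0 min [ 0.442 -0.598  0.101] max [0.874 0.443 0.162] med [ 0.679 -0.072  0.118]
side teal 207 px 269.0 315.0 min [ 0.42  -0.567  0.013] max [ 0.842 -0.261  0.097] med [ 0.451 -0.338  0.072]
side wood hi 246 px 263.0 260.0 min [ 0.437 -0.312  0.137] max [0.61  0.032 0.165] med [ 0.471 -0.303  0.16 ]
side wood low 109 px 255.0 293.0 min [ 0.424 -0.29   0.01 ] max [ 0.478 -0.019  0.038] med [ 0.462 -0.279  0.032]
side blue 1502 px 410.0 336.0 min [ 0.665 -0.547  0.033] max [ 0.876 -0.372  0.108] med [ 0.837 -0.509  0.086]
side black 240 px 362.0 220.0 min [ 0.491 -0.41   0.014] max [0.885 0.038 0.056] med [0.851 0.015 0.032]
side all>.01 3312 px 350.0 289.0 min [ 0.432 -0.599  0.101] max [0.876 0.425 0.163] med [ 0.687 -0.377  0.118]
```

View pics/z0.png

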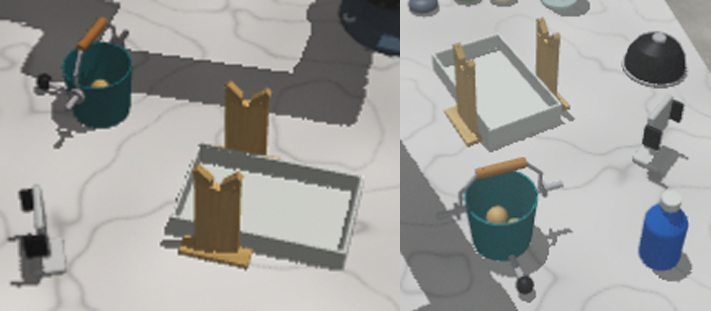

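Run:
```python
from h import *
from scipy.optimize import least_squares
A=[]
for n,f in(('scene','s0'),('side','d0')):
    X,p=cloud(n,f); H=cv2.cvtColor(p,cv2.COLOR_RGB2HSV).astype(int)
    print('== ',n)
    x,y,z=X[...,0],X[...,1],X[...,2];h,s,v=H[...,0],H[...,1],H[...,2]
    W=(h>5)&(h<25)&(s>80)
    def pc(q):
        c=np.median(q,0);e,V=np.linalg.eigh(np.cov((q[:,:2]).T)); return c.round(4),'ang',np.degrees(np.arctan2(V[1,1],V[0,1])).round(1),len(q),'min',np.percentile(q,3,axis=0).round(3),'max',np.percentile(q,97,axis=0).round(3)
    g=W&(z>.13)&(x<.55)&(y<-.2)&(y>-.5); print('grip',pc(X[g]))
    for lo,hi in((.10,.18),):
      for nm,m in(('upA',x<.54),('upB',x>.54)):
        g=W&(z>lo)&(z<hi)&(y>-.12)&(y<.12)&(x<.75)&m; print(nm,pc(X[g]))
    T=(h>80)&(h<100)&(s>100)&(x<.6)&(y>-.5)
    q=X[T&(z>.088)&(z<.103)]; 
    r=least_squares(lambda c:np.hypot(q[:,0]-c[0],q[:,1]-c[1])-.0525,[.45,-.3],loss='soft_l1',f_scale=.002); print('rim',len(q),r.x.round(4),np.abs(r.fun).mean())
    k=(v<60)&(z>.008)&(z<.05)&(y>-.48)&(y<-.33)&(x>.4)&(x<.62); print('knob',pc(X[k]), np.argwhere(k).mean(0))
    t=(z>.03)&(z<.046)&(y>-.15)&(y<.25)&(x<.72)&(x>.4)&(s<60); q=X[t][:,:2].astype(np.float32); print('tray',cv2.minAreaRect(q),len(q))
    B=(z>.05)&(z<.2)&(x>.55)&(y<-.05)&(y>-.5)&(x<.8); print('tall near', )
    hist={}
    for a in X[B]: hist[(round(a[0]/.03)*3,round(a[1]/.03)*3)]=max(hist.get((round(a[0]/.03)*3,round(a[1]/.03)*3),0),a[2].round(2))
    print(hist)
```

```text
==  scene
grip (array([-0.7643, -0.2954,  0.1736]), 'ang', np.float64(179.2), 815, 'min', array([-1.021, -0.487,  0.153]), 'max', array([ 0.488, -0.203,  0.183]))
upA (array([ 0.4506, -0.0356,  0.1337]), 'ang', np.float64(108.6), 283, 'min', array([ 0.438, -0.064,  0.102]), 'max', array([ 0.462, -0.008,  0.164]))
upB (array([0.6059, 0.0152, 0.1324]), 'ang', np.float64(108.7), 298, 'min', array([ 0.593, -0.011,  0.103]), 'max', array([0.618, 0.044, 0.165]))
rim 99 [ 0.4701 -0.2962] 0.0017751417689082908
knob (array([ 0.4593, -0.3423,  0.0281]), 'ang', np.float64(125.8), 78, 'min', array([ 0.438, -0.403,  0.015]), 'max', array([ 0.497, -0.331,  0.048])) [174.91025641 220.55128205]
tray ((0.5087906718254089, 0.03986214101314545), (0.15728354454040527, 0.2522166967391968), 18.632652282714844) 474
tall near
{(54, -30): np.float64(0.09), (57, -27): np.float64(0.09), (54, -27): np.float64(0.09), (57, -30): np.float64(0.09), (69, -39): np.float64(0.13), (69, -36): np.float64(0.14), (72, -39): np.float64(0.13), (72, -36): np.float64(0.13), (66, -36): np.float64(0.09), (69, -33): np.float64(0.
[... 1132 characters left out ...]
l near
{(78, -15): np.float64(0.12), (75, -15): np.float64(0.12), (75, -18): np.float64(0.12), (78, -18): np.float64(0.12), (81, -15): np.float64(0.11), (81, -18): np.float64(0.11), (72, -18): np.float64(0.12), (75, -21): np.float64(0.12), (72, -21): np.float64(0.12), (75, -24): np.float64(0.1), (57, -27): np.float64(0.09), (54, -27): np.float64(0.09), (57, -30): np.float64(0.09), (54, -30): np.float64(0.09), (69, -36): np.float64(0.13), (72, -36): np.float64(0.13), (69, -39): np.float64(0.13), (72, -39): np.float64(0.13), (66, -36): np.float64(0.1), (66, -39): np.float64(0.1), (69, -42): np.float64(0.08), (81, -48): np.float64(0.09), (81, -51): np.float64(0.09), (78, -51): np.float64(0.09)}
```

Fits agree: seat ≈ (0.527, -0.0135) with its +x at about 108.6°; the A–B distance is 164 mm and the tray centre is 55 mm ahead, both as they must be. The pail centre is ≈ (0.469, -0.297) with +x at about 99°. Next I go above the grip and check with the wrist camera.

```bash
python3 -m inch '[1,1.3,0,-0.03, 2,2.7,0,-0.03, 2.2,3,0,-0.03, 2.2,3,0,-0.03, 2.2,3,0,-0.03, 2.2,3,0,-0.03, 2.2,3,0,-0.03, 2.2,3,0,-0.03, 2,2.6,0,-0.03, 1.2,1.3,0,-0.03, 0,0,0,0, 0,0,0,0]' 100 40
python3 - <<'E'
from h import *
p,d,s=snap('wrist','w0'); X,p=cloud('wrist','w0')
H=cv2.cvtColor(p,cv2.COLOR_RGB2HSV).astype(int);h,sa=H[...,0],H[...,1]
g=(h>5)&(h<25)&(sa>80)&(X[...,2]>.13)&(X[...,2]<.19)&(X[...,1]<-.2)
q=X[g];e,V=np.linalg.eigh(np.cov(q[:,:2].T));print(len(q),q.mean(0),np.median(q,0),np.percentile(q,2,axis=0),np.percentile(q,98,axis=0),np.degrees(np.arctan2(V[1,1],V[0,1])))
E
```

```text
t: 1.6
tcp_pos: [0.4704, -0.3017, 0.2501]
tool_rot: [0.997, 0.079, -0.0, -0.0]
force: [-0.0, -0.8, 0.3]
finger_gap: 0.998
1938 [ 0.47166428 -0.29839423  0.16042377] [ 0.47246801 -0.29839362  0.16101631] [ 0.43600554 -0.30922319  0.15497148] [ 0.50412264 -0.28761776  0.16303831] -170.75871911257647
```

View pics/w0.png

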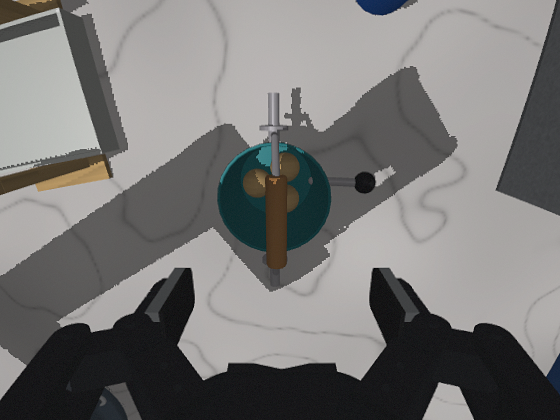

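The wrist view shows the grip at (276,222), aligned with the jaws at 9.2°, the knob at (364,182), and three balls in the pail. I descend and grasp.

```bash
python3 -m inch '[0,0.3,-1,0, 0,0,-2,0, 0,0,-2,0, 0,0,-2,0, 0,0,-1.5,0, 0,0,-1,0, 0,0,0,0]' 100 40; python3 -m inch '[0,0,0,0,0,0,0,0,0,0,0,0,0,0,0,0,0,0,0,0,0,0,0,0,0,0,0,0,0,0,0,0]' 0 60; python3 -m inch '[0,0,0.5,0, 0,0,1,0, 0,0,1.5,0, 0,0,2,0,0,0,2,0,0,0,2,0,0,0,2,0,0,0,1.5,0,0,0,1,0,0,0,0,0,0,0,0,0]'
python3 - <<'E'
from h import *
snap('side','d1')
snap('wrist','w1')
snap('scene','s1')
a=cv2.imread('pics/d1.png')[120:350,170:400];b=cv2.imread('pics/w1.png');c=cv2.imread('pics/s1.png')[90:300,170:380]
cv2.imwrite('pics/z1.png',np.hstack([cv2.resize(a,(380,380)),cv2.resize(c,(380,380))]))
E
```

```text
t: 2.52
tcp_pos: [0.4704, -0.2982, 0.1546]
tool_rot: [0.997, 0.079, -0.001, -0.001]
force: [0.9, -0.3, -0.5]
finger_gap: 1.0
t: 3.52
tcp_pos: [0.471, -0.2985, 0.1558]
tool_rot: [0.997, 0.079, 0.0, 0.0]
force: [-1.0, 0.8, 5.7]
finger_gap: 0.166
t: 4.9
tcp_pos: [0.4704, -0.2979, 0.2896]
tool_rot: [0.997, 0.079, -0.001, -0.001]
force: [-0.8, 0.3, -4.7]
finger_gap: 0.163
```

View pics/z1.png

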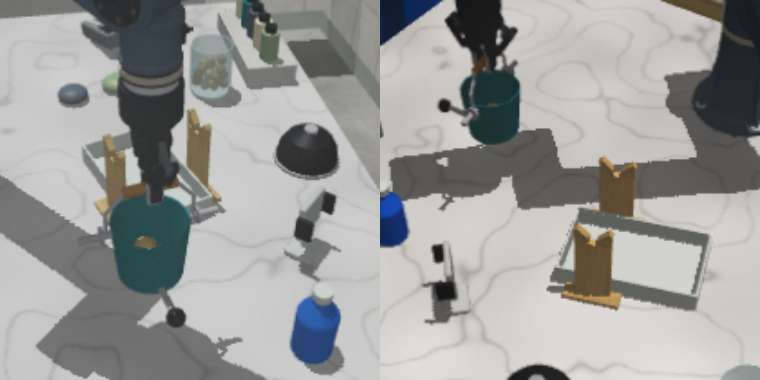

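View pics/w1.png

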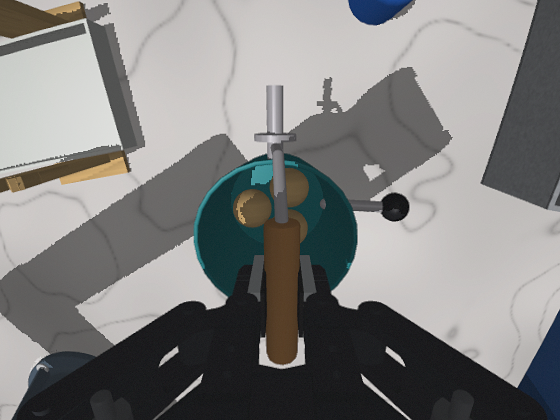

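Lifted. The wrist view shows the far pin from (274,88) to (275,130) and the grip held at mid-length. I'll measure where the axle lies relative to the TCP.

Run:
```python
from h import *
X,p=cloud('wrist','w1'); z=np.load('pics/w1.npz'); print(z['pos'])
q=X[90:131,269:280].reshape(-1,3); q=q[(q[:,2]>.15)]; print('pin wrist',len(q),q.mean(0).round(4),np.percentile(q,2,axis=0).round(4),np.percentile(q,98,axis=0).round(4))
for v in (90,100,110,120,130):
    r=X[v,265:285]; r=r[r[:,2]>.15]; print(v,r.mean(0).round(4),len(r), r[:,2].max().round(4))
from scipy.optimize import least_squares
for n,f in(('scene','s1'),('side','d1')):
    X,p=cloud(n,f); H=cv2.cvtColor(p,cv2.COLOR_RGB2HSV).astype(int);h,s=H[...,0],H[...,1]
    m=(s<70)&(X[...,2]>.17)&(X[...,2]<.26)&(X[...,0]>.35)&(X[...,0]<.6)&(X[...,1]<-.2)&(X[...,1]>-.4)
    q=X[m]; d=q-[.4704,-.2979,0]; along=d[:,0]*np.cos(.16)+d[:,1]*np.sin(.16); perp=-d[:,0]*np.sin(.16)+d[:,1]*np.cos(.16)
    for sg in (1,-1):
        k=(sg*along>.068)&(sg*along<.1); print(n,sg,k.sum(),'perp',perp[k].mean().round(4),'z',q[k,2].min().round(4),q[k,2].max().round(4),'end',(sg*along[k]).max().round(4) if k.sum() else 0, q[k].mean(0).round(4))
    T=(h>80)&(h<100)&(s>100)&(X[...,0]<.6)&(X[...,1]>-.5)&(X[...,1]<-.2); q=X[T]; zz=q[:,2]; print('teal z',np.percentile(zz,[1,99]).round(4))
    q=q[zz>np.percentile(zz,99)-.008]; r=least_squares(lambda c:np.hypot(q[:,0]-c[0],q[:,1]-c[1])-.0525,[.47,-.3],loss='soft_l1',f_scale=.002); print('rim',len(q),r.x.round(4))
```

```text
[ 0.47036418 -0.29791342  0.28942559]
pin wrist 450 [ 0.5484 -0.2819  0.2227] [ 0.5373 -0.2859  0.2212] [ 0.5593 -0.2779  0.2241]
90 [ 0.5596 -0.2801  0.2218] 17 0.2237
100 [ 0.5541 -0.281   0.2225] 17 0.2239
110 [ 0.5486 -0.2822  0.2223] 16 0.2244
120 [ 0.5429 -0.283   0.2219] 16 0.2233
130 [ 0.5371 -0.2839  0.2218] 16 0.2236
scene 1 32 perp 0.0039 z 0.2092 0.2278 end 0.099 [ 0.5496 -0.2812  0.2202]
scene -1 20 perp 0.0025 z 0.2152 0.227 end 0.0973 [ 0.3894 -0.3085  0.2218]
teal z [0.1375 0.229 ]
rim 99 [ 0.4705 -0.296 ]
side 1 48 perp -0.0005 z 0.2149 0.2252 end 0.093 [ 0.5506 -0.2855  0.2218]
side -1 87 perp -0.001 z 0.2068 0.2322 end 0.0991 [ 0.3909 -0.3118  0.222 ]
teal z [0.141  0.2289]
rim 249 [ 0.4677 -0.2975]
```

Axle ≈ 70 mm below the TCP, about 1 mm to +y. The pins are at z 0.219, clear of the upright tops (0.165). Carry to hover above the seat.

```bash
python3 -m inch '[0.1,0.6,0,0, 0.3,1.2,0,0.01, 0.4,2,0,0.015, 0.4,2.2,0,0.02, 0.5,2.4,0,0.02, 0.5,2.4,0,0.02, 0.5,2.4,0,0.02, 0.5,2.4,0,0.02, 0.5,2.4,0,0.02, 0.5,2.4,0,0.02, 0.5,2.4,0,0, 0.5,2.2,0,0, 0.4,1.6,0,0, 0.3,1.1,0,0, 0.2,0.6,0,0, 0.05,0.4,0,0, 0,0,0,0, 0,0,0,0, 0,0,0,0, 0,0,0,0]'
python3 - <<'E'
from h import *
for n,f in(('scene','s2'),('side','d2'),('wrist','w2')): snap(n,f)
a=cv2.imread('pics/d2.png')[120:280,170:330];c=cv2.imread('pics/s2.png')[120:280,220:380]
cv2.imwrite('pics/z2.png',np.hstack([cv2.resize(a,(400,400)),cv2.resize(c,(400,400))]))
pos=manip.sense()['tcp_pos']; print(pos)
a=np.radians(18.6);U=np.array([np.cos(a),np.sin(a)]);V=np.array([-np.sin(a),np.cos(a)])
for n,f in(('scene','s2'),('side','d2'),('wrist','w2')):
    X,p=cloud(n,f); H=cv2.cvtColor(p,cv2.COLOR_RGB2HSV).astype(int);h,s=H[...,0],H[...,1]
    d=X[...,:2]-[.527,-.0135]; al=d@U; pe=d@V; z=X[...,2]
    for sg in(1,-1):
        k=(s<70)&(sg*al>.068)&(sg*al<.105)&(np.abs(pe)<.03)&(z>.195)&(z<.24)
        if k.sum(): print(n,'pin',sg,k.sum(),'pe',np.percentile(pe[k],[3,50,97]).round(4),'z',np.percentile(z[k],[3,50,97]).round(4),'al',np.percentile(al[k],[1,99]).round(4))
        k=(h>5)&(h<25)&(s>70)&(sg*al>.06)&(sg*al<.1)&(z>.05)&(z<.175)&(np.abs(pe)<.05)
        if k.sum(): print(n,'upr',sg,k.sum(),'al',np.percentile(al[k],[2,50,98]).round(4),'pe',np.percentile(pe[k],[1,99]).round(4),'ztop',z[k].max().round(4))
E
```

```text
t: 7.55
tcp_pos: [0.5323, -0.0116, 0.2903]
tool_rot: [0.987, 0.161, -0.0, 0.0]
force: [0.5, -0.1, -3.8]
finger_gap: 0.164
[ 0.53229697 -0.01142352  0.29030674]
scene pin 1 68 pe [-0.0079  0.0036  0.0148] z [0.2127 0.2229 0.2321] al [0.0687 0.1005]
scene upr 1 515 al [0.0757 0.0859 0.0903] pe [-0.0289  0.0327] ztop 0.1675
scene pin -1 5 pe [0.0026 0.0044 0.0061] z [0.2187 0.2213 0.2234] al [-0.0867 -0.0744]
side pin 1 45 pe [-0.0095 -0.0024  0.0038] z [0.2115 0.2231 0.2312] al [0.0681 0.0997]
side upr 1 378 al [0.0724 0.0749 0.0845] pe [-0.0323  0.0265] ztop 0.1666
side pin -1 37 pe [-0.0044 -0.0003  0.0065] z [0.2162 0.2226 0.2262] al [-0.0928 -0.0687]
side upr -1 371 al [-0.0909 -0.0893 -0.0797] pe [-0.0317  0.0262] ztop 0.1671
wrist pin 1 1120 pe [-0.0064  0.0035  0.0131] z [0.2191 0.2237 0.232 ] al [0.0682 0.0992]
wrist upr 1 1042 al [0.0744 0.0802 0.0857] pe [-0.0307  0.0351] ztop 0.1675
```

View pics/z2.png

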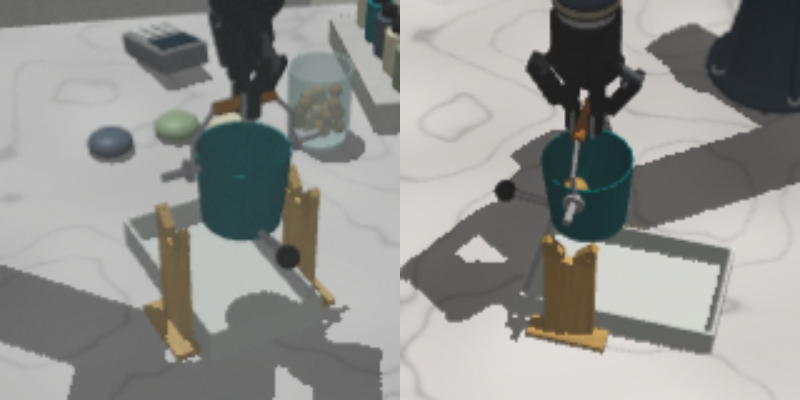

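View pics/w2.png

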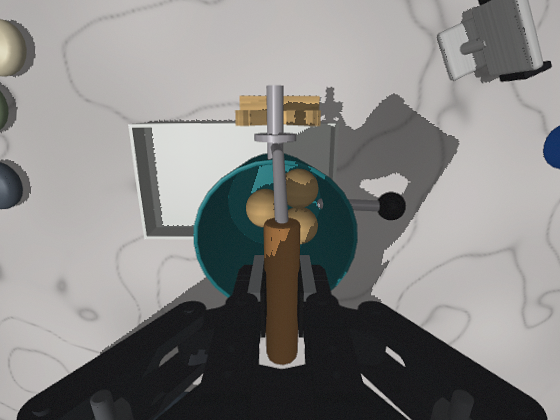

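The pail hovers with pins square over the notches, and the pouring side (away from the knob) faces the tray's long end. Corrections: about -6.5 mm along the seat line and -1.2 mm across. Then descend.

```bash
python3 -m inch '[-0.3,-0.16,0,0, -0.28,-0.16,0,0, 0,0,-0.5,0, 0,0,-1,0, 0,0,-1,0, 0,0,-0.7,0, 0,0,-0.5,0, 0,0,0,0, 0,0,0,0]'
python3 - <<'E'
from h import *
for n,f in(('scene','s3'),('side','d3'),('wrist','w3')): snap(n,f)
a=cv2.imread('pics/d3.png')[140:270,190:320];c=cv2.imread('pics/s3.png')[150:280,240:370]
cv2.imwrite('pics/z3.png',np.hstack([cv2.resize(a,(400,400)),cv2.resize(c,(400,400))]))
E
```

```text
t: 8.82
tcp_pos: [0.5268, -0.0146, 0.2536]
tool_rot: [0.987, 0.161, 0.0, 0.0]
force: [0.4, -0.7, -3.5]
finger_gap: 0.164
```

View pics/z3.png

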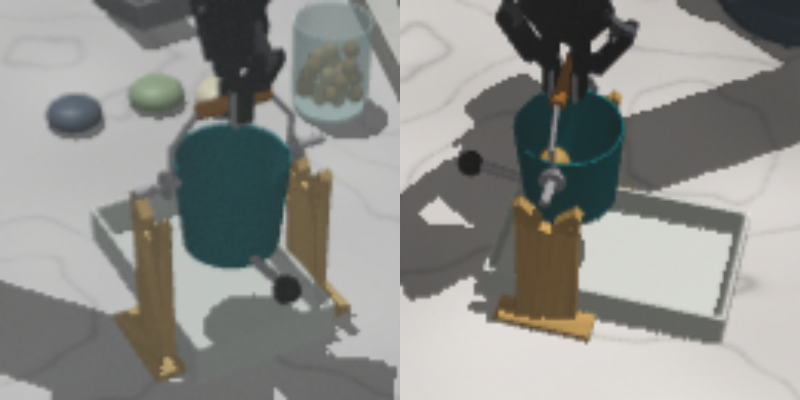

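View pics/w3.png

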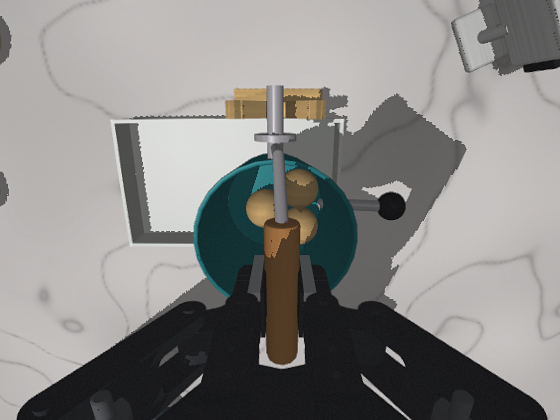

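Pin column 275 against upright centre 276 in the wrist view: centred. I descend into the slots.

```bash
python3 -m inch '[0,0,-0.7,0, 0,0,-0.8,0, 0,0,-0.8,0, 0,0,-0.7,0, 0,0,-0.5,0, 0,0,-0.3,0, 0,0,0,0, 0,0,0,0]'; python3 -m inch '[0,0,-0.3,0, 0,0,0,0, 0,0,0,0]';python3 -m inch '[0,0,-0.2,0, 0,0,0,0, 0,0,0,0]'
python3 - <<'E'
from h import *
for n,f in(('scene','s4'),('side','d4')): snap(n,f)
a=cv2.imread('pics/d4.png')[150:280,190:320];c=cv2.imread('pics/s4.png')[150:280,240:370]
cv2.imwrite('pics/z4.png',np.hstack([cv2.resize(a,(400,400)),cv2.resize(c,(400,400))]))
E
```

```text
t: 9.98
tcp_pos: [0.5267, -0.0146, 0.2156]
tool_rot: [0.987, 0.161, 0.0, 0.0]
force: [0.3, -0.5, -3.8]
finger_gap: 0.167
t: 10.35
tcp_pos: [0.5265, -0.0145, 0.2123]
tool_rot: [0.987, 0.161, 0.0, 0.0]
force: [-0.3, -1.0, -3.8]
finger_gap: 0.165
t: 10.72
tcp_pos: [0.5269, -0.0146, 0.2107]
tool_rot: [0.987, 0.161, 0.0, 0.0]
force: [0.4, 0.0, 0.5]
finger_gap: 0.166
```

View pics/z4.png

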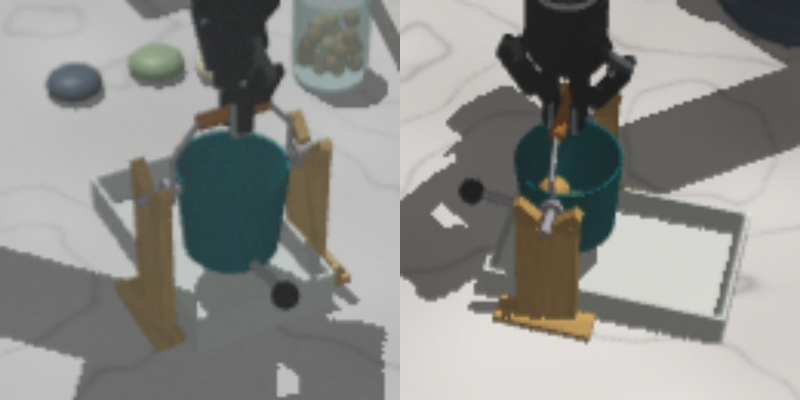

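Seated: the load moved to the stand at TCP z 0.2107, matching 0.140 + 0.070. Release and retreat upward.

```bash
python3 -m inch '[0,0,0,0,0,0,0,0,0,0,0,0,0,0,0,0,0,0,0,0,0,0,0,0]' 60; python3 -m inch '[0,0,0.5,0, 0,0,1,0, 0,0,2,0, 0,0,2,0, 0,0,2,0, 0,0,1.5,0,0,0,1,0,0,0,0,0]' 60
python3 - <<'E'
from h import *
for n,f in(('scene','s5'),('side','d5'),('wrist','w5')): snap(n,f)
a=cv2.imread('pics/d5.png')[150:280,190:320];c=cv2.imread('pics/s5.png')[150:280,240:370]
cv2.imwrite('pics/z5.png',np.hstack([cv2.resize(a,(400,400)),cv2.resize(c,(400,400))]))
a=np.radians(18.6);U=np.array([np.cos(a),np.sin(a)]);V=np.array([-np.sin(a),np.cos(a)])
for n,f in(('scene','s5'),('side','d5'),('wrist','w5')):
    X,p=cloud(n,f);d=X[...,:2]-[.527,-.0145]; al=d@U; pe=d@V; z=X[...,2]
    k=(p.max(-1)<60)&(z>.05)&(z<.11)&(pe<-.08)&(pe>-.14)&(abs(al)<.05)
    if k.sum(): print(n,k.sum(),'px',np.argwhere(k).mean(0)[::-1],'al',np.percentile(al[k],[2,50,98]).round(4),'pe',np.percentile(pe[k],[2,50,98]).round(4),'z',np.percentile(z[k],[2,98]).round(4))
E
```

```text
t: 11.58
tcp_pos: [0.5265, -0.0145, 0.2103]
tool_rot: [0.987, 0.161, -0.0, 0.0]
force: [-0.1, -0.3, -1.0]
finger_gap: 0.598
t: 12.58
tcp_pos: [0.5268, -0.0146, 0.311]
tool_rot: [0.987, 0.161, 0.001, 0.0]
force: [-0.5, 1.4, 0.1]
finger_gap: 0.6
scene 48 px [264.3125     213.60416667] al [-0.0078  0.0044  0.0124] pe [-0.1042 -0.0942 -0.0841] z [0.0595 0.0751]
side 56 px [281.21428571 246.55357143] al [-0.0147 -0.0066  0.0038] pe [-0.1084 -0.1027 -0.0921] z [0.0574 0.0761]
wrist 321 px [357.94392523 179.47663551] al [-0.0123 -0.0001  0.0097] pe [-0.1032 -0.0921 -0.0835] z [0.0625 0.0746]
```

View pics/z5.png

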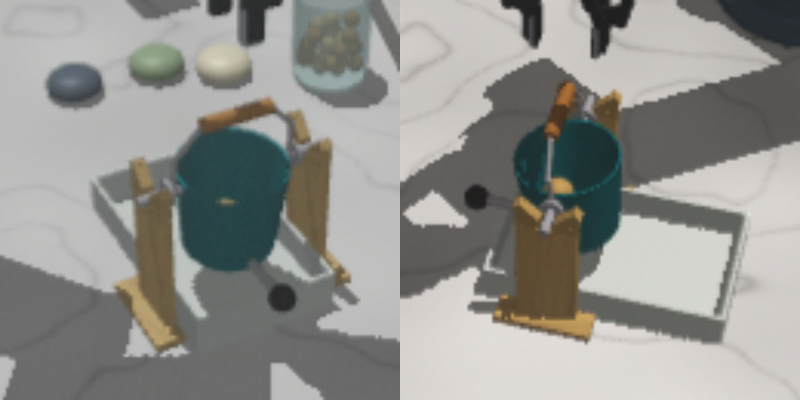

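View pics/w5.png

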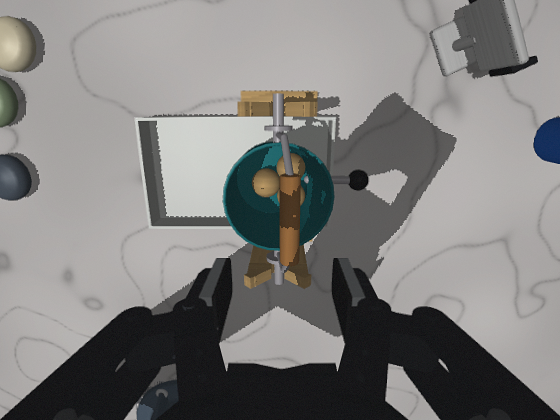

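The pail hangs free in both slots. The knob at wrist px (358,179) gives pe ≈ -0.096, z ≈ 0.063: radius 123 mm against the expected 125, tilt about -6° from the knob's weight. I turn +90° and go above the knob.

```bash
python3 -m inch '[0.25,-0.77,0,0.131,0.25,-0.77,0,0.131,0.25,-0.77,0,0.131,0.25,-0.77,0,0.131,0.25,-0.77,0,0.131,0.25,-0.77,0,0.131,0.25,-0.77,0,0.131,0.25,-0.77,0,0.131,0.25,-0.77,0,0.131,0.25,-0.77,0,0.131,0.25,-0.77,0,0.131,0.25,-0.77,0,0.131, 0,0,-2,0, 0,0,-3,0, 0,0,-3,0, 0,0,-3,0, 0,0,-2,0, 0,0,0,0, 0,0,0,0]' 60
python3 - <<'E'
from h import *
print(manip.sense()['q'].round(2))
for n,f in(('scene','s6'),('side','d6'),('wrist','w6')): snap(n,f)
a=cv2.imread('pics/d6.png')[150:280,190:320];c=cv2.imread('pics/s6.png')[150:280,240:370]
cv2.imwrite('pics/z6.png',np.hstack([cv2.resize(a,(400,400)),cv2.resize(c,(400,400))]))
a=np.radians(18.6);U=np.array([np.cos(a),np.sin(a)]);V=np.array([-np.sin(a),np.cos(a)])
t=manip.sense()['tcp_pos'][:2]-[.527,-.0145]; print('tcp al,pe',t@U,t@V)
for n,f in(('side','d6'),('wrist','w6')):
    X,p=cloud(n,f);d=X[...,:2]-[.527,-.0145]; al=d@U; pe=d@V; z=X[...,2]
    k=(p.max(-1)<60)&(z>.05)&(z<.085)&(pe<-.08)&(pe>-.14)&(abs(al)<.05)
    if k.sum(): print(n,k.sum(),'px',np.argwhere(k).mean(0)[::-1],'al',np.percentile(al[k],[2,50,98]).round(4),'pe',np.percentile(pe[k],[2,50,98]).round(4),'z',np.percentile(z[k],[2,98]).round(4))
E
```

```text
t: 15.1
tcp_pos: [0.5569, -0.1071, 0.1806]
tool_rot: [0.583, 0.812, 0.0, 0.0]
force: [0.2, 0.3, -0.2]
finger_gap: 0.601
[-0.39  0.54  1.65 -0.    0.95 -0.71]
tcp al,pe -0.0009962017900383003 -0.09739972750005418
side 49 px [281.51020408 246.75510204] al [-0.0149 -0.0062  0.0043] pe [-0.1094 -0.1029 -0.0951] z [0.0589 0.0754]
wrist 662 px [279.83534743 206.78096677] al [-0.0135 -0.0022  0.0091] pe [-0.1033 -0.092  -0.0833] z [0.0632 0.0746]
```

View pics/z6.png

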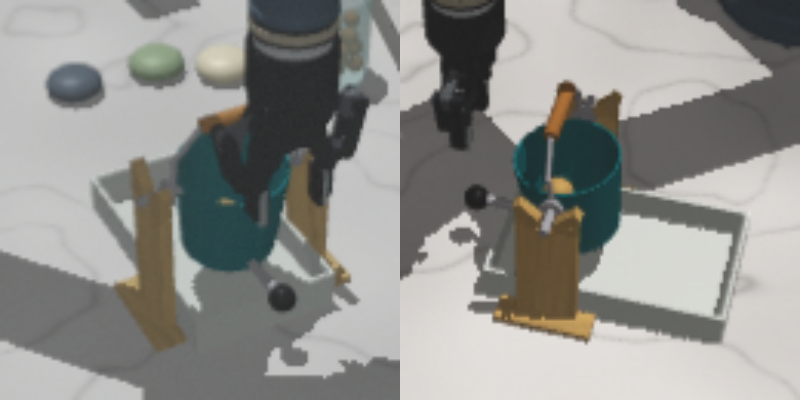

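View pics/w6.png

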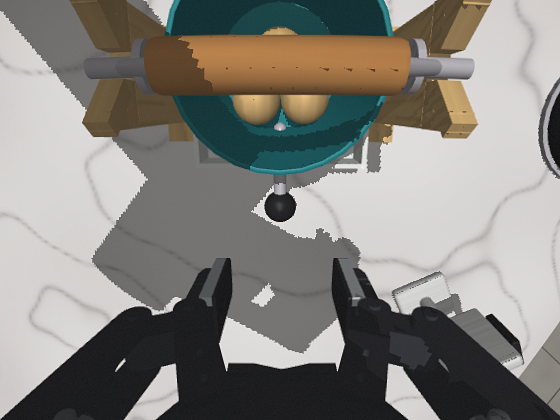

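Run:
```python
from h import *
m=optics.camera_model('wrist'); print(np.array(m['tool_from_camera']).round(3), np.array(m['mtx'])[0,0])
X,p=cloud('wrist','w6'); a=np.radians(18.6);V=np.array([-np.sin(a),np.cos(a)])
pe=(X[...,:2]-[.527,-.0145])@V
k=np.s_[40:92,150:405]; print(np.percentile(pe[k],[2,50,98]),np.percentile(X[k][...,2],[5,50,95]))
print('rim -pe',pe[165:172,270:290].mean(),X[165:172,270:290,2].mean())
for v in (100,150,172,178,185): print(v,pe[v,280],X[v,280,2])
```

```text
[[-0.     0.951  0.308  0.078]
 [ 1.     0.001 -0.    -0.   ]
 [-0.001  0.308 -0.951 -0.123]
 [ 0.     0.     0.     1.   ]] 308.2512628997137
[nan nan nan] [nan nan nan]
rim -pe nan nan
100 -0.011334027543752753 0.05724175085174521
150 -0.04261618261467898 0.11145460075087057
172 -0.05021350008506963 0.14376370416918183
178 -0.07006857947884315 0.06543618421964126
185 -0.07554262831643851 0.06620830071666298
```

Run:
```python
from h import *
c=cv2.imread('pics/s6.png')[80:240,200:360]; d=cv2.imread('pics/s5.png')[60:220,220:380]
cv2.imwrite('pics/z6b.png',np.hstack([cv2.resize(c,(400,400),interpolation=cv2.INTER_CUBIC),cv2.resize(d,(400,400),interpolation=cv2.INTER_CUBIC)]))
m=optics.camera_model('scene');print
from scipy.spatial.transform import Rotation as R
for f in('w6','w5'):
    z=np.load(f'pics/{f}.npz'); cw=R.from_quat(z['rot']).apply([.078,0,-.123])+z['pos']
    T=np.array(m['camera_from_world']);q=T[:3,:3]@cw+T[:3,3]; q=np.array([q[0],-q[1],-q[2]])
    print(f,cw,cv2.projectPoints(q.reshape(1,1,3),np.zeros(3),np.zeros(3),np.array(m['mtx']),np.array(m['dist_coeffs']))[0].ravel(), q[2], np.load('pics/s'+f[1]+'.npz')['d'][0,0])
    uv=cv2.projectPoints(q.reshape(1,1,3),np.zeros(3),np.zeros(3),np.array(m['mtx']),np.array(m['dist_coeffs']))[0].ravel().round().astype(int)
    print(np.load('pics/s'+f[1]+'.npz')['d'][uv[1]-4:uv[1]+5:2,uv[0]-8:uv[0]+9:2].round(3))
```

```text
w6 [ 0.5320465  -0.03318313  0.30417712] [287.65783878 161.15505503] 1.357608127681674 1.7340807
[[1.831 1.832 1.836 1.828 1.844 1.83  1.836 1.842 1.826]
 [1.825 1.819 1.823 1.828 1.823 1.822 1.812 1.822 1.825]
 [1.817 1.814 1.819 1.813 1.801 1.815 1.809 1.818 1.811]
 [1.8   1.813 1.812 1.811 1.812 1.808 1.81  1.811 1.805]
 [1.804 1.802 1.796 1.8   1.793 1.802 1.799 1.802 1.809]]
w5 [0.60022285 0.01029823 0.43274055] [287.35763064 144.18053125] 1.2082819537249807 1.7319237
[[1.898 1.892 1.292 1.291 1.275 1.276 1.282 1.286 1.277]
 [1.88  1.887 1.298 1.28  1.279 1.28  1.289 1.285 1.272]
 [1.884 1.881 1.317 1.293 1.289 1.293 1.295 1.29  1.292]
 [1.335 1.874 1.294 1.295 1.291 0.    1.298 1.297 1.297]
 [1.329 1.328 1.297 1.303 1.86  1.858 1.864 1.865 1.298]]
```

View pics/z6b.png

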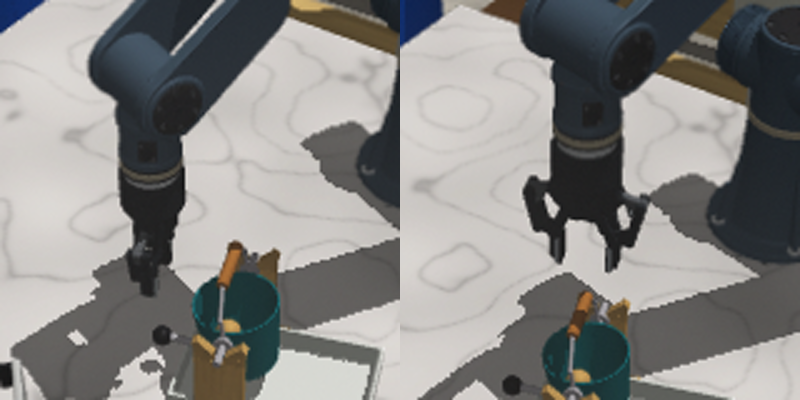

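No camera housing exists at the camera's computed location (the depth there reads the counter), so the descent is clear. The grip, px (145–415, 35–95), stays about 35 mm from the gripper body. Now descend onto the knob.

```bash
python3 -m inch '[-0.06,0.18,-1,0, 0,0,-2,0, 0,0,-2,0, 0,0,-2,0, 0,0,-2,0, 0,0,-1.3,0, 0,0,-0.8,0, 0,0,-0.5,0, 0,0,0,0,0,0,0,0]' 60
python3 - <<'E'
from h import *
for n,f in(('scene','s7'),('side','d7')): snap(n,f)
a=cv2.imread('pics/d7.png')[150:280,190:320];c=cv2.imread('pics/s7.png')[140:270,210:340]
cv2.imwrite('pics/z7.png',np.hstack([cv2.resize(a,(400,400)),cv2.resize(c,(400,400))]))
E
```

```text
t: 16.5
tcp_pos: [0.5563, -0.1053, 0.0648]
tool_rot: [0.583, 0.812, 0.0, 0.001]
force: [-0.0, -0.5, 0.0]
finger_gap: 0.598
```

View pics/z7.png

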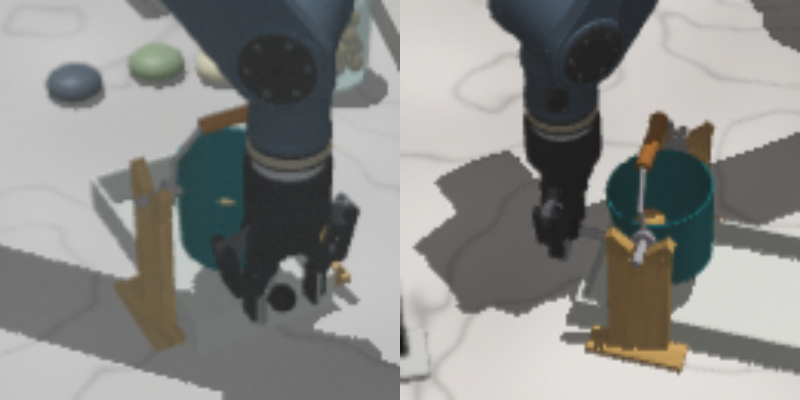

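The knob (282,297 in the left crop) sits between the fingers. Close gently.

```bash
python3 -m inch '[0,0,0,0,0,0,0,0,0,0,0,0,0,0,0,0,0,0,0,0,0,0,0,0]' 0 25
python3 - <<'E'
import numpy as np
# knob path steps: theta from -6 in 10deg steps; commanded shift along V and z
r=np.hypot(.105,.067);a=np.radians(18.6);V=np.array([-np.sin(a),np.cos(a)])
ang0=np.radians(180+32.5)
th=np.radians(np.arange(-6.5,125,6.5)); 
P=np.stack([r*np.cos(ang0-th),r*np.sin(ang0-th)],1);print(P[0])
D=np.diff(P,axis=0)*100
for t,dd in zip(np.degrees(th[1:]),D): print(t.round(1),(dd[0]*V).round(2),dd[1].round(2))
E
```

```text
t: 17.35
tcp_pos: [0.5559, -0.105, 0.0643]
tool_rot: [0.583, 0.812, 0.0, -0.0]
force: [0.8, 2.6, 1.2]
finger_gap: 0.284
[-0.09679758 -0.07838513]
0.0 [ 0.26 -0.78] 1.15
6.5 [ 0.22 -0.65] 1.23
13.0 [ 0.17 -0.52] 1.3
19.5 [ 0.13 -0.37] 1.36
26.0 [ 0.08 -0.23] 1.39
32.5 [ 0.03 -0.08] 1.41
39.0 [-0.03  0.08] 1.41
45.5 [-0.08  0.23] 1.39
52.0 [-0.13  0.37] 1.36
58.5 [-0.17  0.52] 1.3
65.0 [-0.22  0.65] 1.23
71.5 [-0.26  0.78] 1.15
78.0 [-0.3  0.9] 1.05
84.5 [-0.34  1.01] 0.93
91.0 [-0.37  1.1 ] 0.8
97.5 [-0.4   1.18] 0.67
104.0 [-0.42  1.24] 0.52
110.5 [-0.43  1.29] 0.37
117.0 [-0.45  1.32] 0.21
123.5 [-0.45  1.34] 0.06
```

Gap 0.284 reads about 2 mm low, as it did on the 16 mm grip tube, so that's consistent with 26 mm held across the full ball. I follow the arc in stages.

```bash
python3 -m inch '[0.26,-0.78,1.15,0, 0.22,-0.65,1.23,0, 0.17,-0.52,1.3,0, 0.13,-0.37,1.36,0, 0,0,0,0]'; python3 -m inch '[0.08,-0.23,1.39,0, 0.03,-0.08,1.41,0, -0.03,0.08,1.41,0, -0.08,0.23,1.39,0, 0,0,0,0]'
python3 - <<'E'
from h import *
for n,f in(('scene','s8'),('side','d8')): snap(n,f)
a=cv2.imread('pics/d8.png')[150:280,190:320];c=cv2.imread('pics/s8.png')[140:270,210:340]
cv2.imwrite('pics/z8.png',np.hstack([cv2.resize(a,(400,400)),cv2.resize(c,(400,400))]))
t=manip.sense();print(t['force'],t['q'][5])
E
```

```text
t: 17.98
tcp_pos: [0.5643, -0.1293, 0.1161]
tool_rot: [0.583, 0.812, -0.0, 0.001]
force: [-0.7, -1.1, -1.6]
finger_gap: 0.287
t: 18.6
tcp_pos: [0.5645, -0.1285, 0.1723]
tool_rot: [0.583, 0.812, 0.0, 0.002]
force: [0.4, 0.1, -0.9]
finger_gap: 0.283
[ 0.73567026 -0.3256721  -0.32748958] -0.7420467710871522
```

View pics/z8.png

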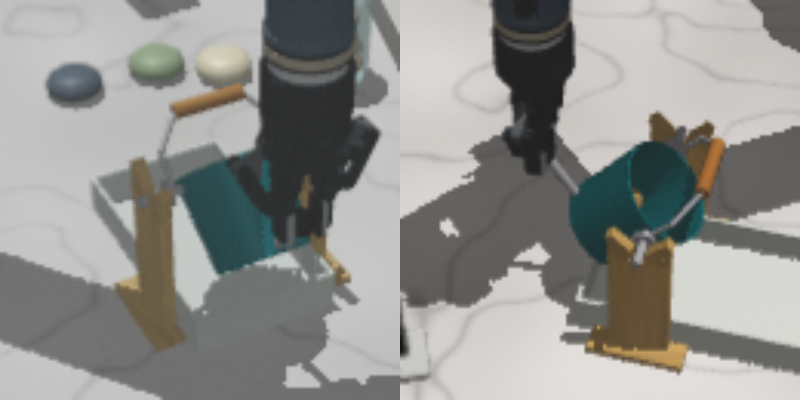

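Tipped about 45°, pins seated, forces about 1 N. Continue, slower near horizontal.

```bash
python3 -m inch '[-0.13,0.37,1.36,0, -0.17,0.52,1.3,0, -0.22,0.65,1.23,0, -0.26,0.78,1.15,0, 0,0,0,0]'; python3 -m inch '[-0.15,0.45,0.53,0, -0.15,0.45,0.52,0, -0.17,0.5,0.47,0, -0.17,0.51,0.46,0, 0,0,0,0,0,0,0,0]'
python3 - <<'E'
from h import *
for n,f in(('scene','s9'),('side','d9')): snap(n,f)
a=cv2.imread('pics/d9.png')[150:280,190:320];c=cv2.imread('pics/s9.png')[140:270,230:360]
cv2.imwrite('pics/z9.png',np.hstack([cv2.resize(a,(400,400)),cv2.resize(c,(400,400))]))
t=manip.sense();print(t['force'],t['q'][5])
E
```

```text
t: 19.32
tcp_pos: [0.5562, -0.1046, 0.2224]
tool_rot: [0.583, 0.813, 0.0, 0.001]
force: [-0.9, -0.8, -3.0]
finger_gap: 0.285
t: 20.08
tcp_pos: [0.5496, -0.0861, 0.2409]
tool_rot: [0.583, 0.812, -0.0, 0.0]
force: [0.4, -0.5, -2.7]
finger_gap: 0.284
[ 0.66528757 -1.4314497  -3.16855015] -0.6812565024052004
```

View pics/z9.png

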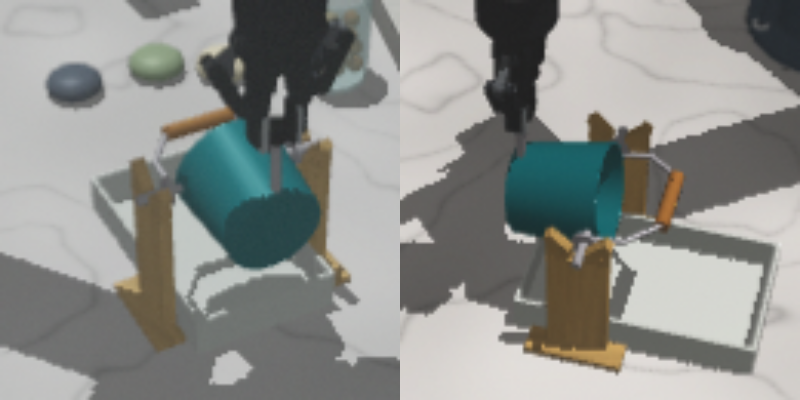

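Tilt ≈ 84°, balls not out yet. The bail's grip is still above the balls' exit path. Go on slowly.

```bash
python3 -m inch '[-0.12,0.36,0.28,0, -0.12,0.37,0.27,0, -0.13,0.37,0.25,0, 0,0,0,0,0,0,0,0,0,0,0,0,0,0,0,0]'
python3 - <<'E'
from h import *
for n,f in(('scene','s10'),('side','d10')): snap(n,f)
a=cv2.imread('pics/d10.png')[150:280,190:320];c=cv2.imread('pics/s10.png')[150:280,240:370]
cv2.imwrite('pics/z10.png',np.hstack([cv2.resize(a,(400,400)),cv2.resize(c,(400,400))]))
E
```

```text
t: 21.05
tcp_pos: [0.5457, -0.0752, 0.2488]
tool_rot: [0.583, 0.812, -0.0, -0.0]
force: [-0.2, -1.3, -0.5]
finger_gap: 0.28
```

View pics/z10.png

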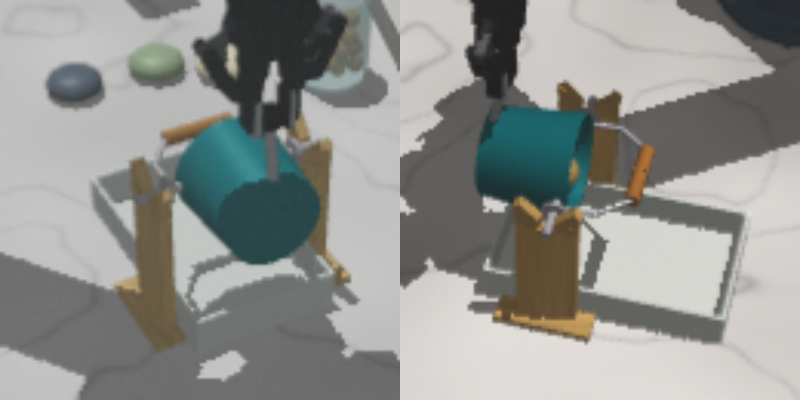

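A ball is visible at the mouth (575,170 in the right crop). Wait and tip a bit further.

```bash
python3 -m inch '[-0.13,0.39,0.23,0, -0.13,0.4,0.21,0, 0,0,0,0,0,0,0,0,0,0,0,0,0,0,0,0]'
python3 - <<'E'
from h import *
for n,f in(('scene','s11'),('side','d11')): snap(n,f)
a=cv2.imread('pics/d11.png')[150:280,190:320];c=cv2.imread('pics/s11.png')[150:280,240:370]
cv2.imwrite('pics/z11.png',np.hstack([cv2.resize(a,(400,400)),cv2.resize(c,(400,400))]))
E
```

```text
t: 21.9
tcp_pos: [0.5434, -0.0675, 0.2535]
tool_rot: [0.583, 0.812, -0.0, 0.0]
force: [-1.8, -2.9, 1.1]
finger_gap: 0.283
```

View pics/z11.png

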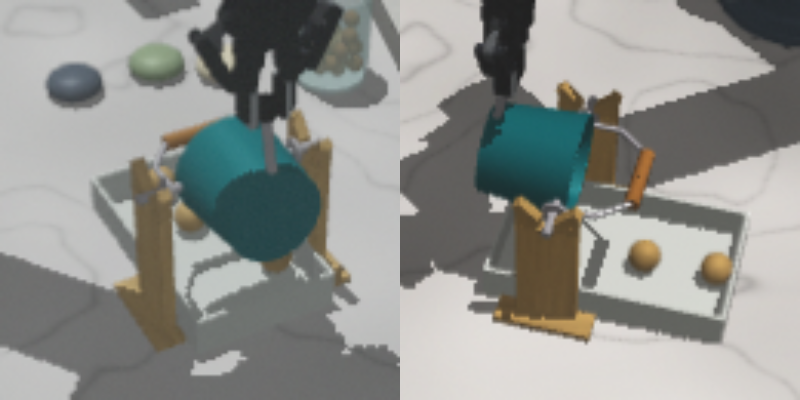

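Two balls in the tray in the scene view, and a third seems to be under the pail at (275,262) in the side crop. I tip a little more and count.

```bash
python3 -m inch '[-0.14,0.41,0.18,0, -0.14,0.42,0.17,0, -0.14,0.42,0.14,0, 0,0,0,0,0,0,0,0,0,0,0,0,0,0,0,0,0,0,0,0]'
python3 - <<'E'
from h import *
for n,f in(('scene','s12'),('side','d12'),('wrist','w12')): snap(n,f)
a=cv2.imread('pics/d12.png')[150:280,190:320];c=cv2.imread('pics/s12.png')[150:280,240:370]
cv2.imwrite('pics/z12.png',np.hstack([cv2.resize(a,(400,400)),cv2.resize(c,(400,400))]))
a=np.radians(18.6);U=np.array([np.cos(a),np.sin(a)]);V=np.array([-np.sin(a),np.cos(a)])
for n,f in(('scene','s12'),('side','d12'),('wrist','w12')):
    X,p=cloud(n,f);H=cv2.cvtColor(p,cv2.COLOR_RGB2HSV);d=X[...,:2]-[.527,-.0145]; al=d@U; pe=d@V; z=X[...,2]
    k=(H[...,0]>5)&(H[...,0]<25)&(H[...,1]>70)&(z>.012)&(z<.05)&(abs(al)<.068)&(pe>-.065)&(pe<.18)
    nn,lab,st,ce=cv2.connectedComponentsWithStats(k.astype(np.uint8))
    for i in range(1,nn):
        if st[i,4]>8: m=lab==i; print(n,st[i,4],ce[i].round(),'al',al[m].mean().round(3),'pe',pe[m].mean().round(3),'ztop',z[m].max().round(3))
E
```

```text
t: 23.0
tcp_pos: [0.5394, -0.0548, 0.2589]
tool_rot: [0.583, 0.812, -0.0, 0.001]
force: [-0.5, -5.2, 5.4]
finger_gap: 0.28
scene 164 [337. 236.] al 0.004 pe 0.145 ztop 0.043
side 10 [240. 208.] al -0.014 pe 0.154 ztop 0.039
side 15 [247. 216.] al -0.007 pe 0.114 ztop 0.034
side 41 [280. 235.] al 0.041 pe -0.015 ztop 0.034
wrist 897 [281.  19.] al -0.002 pe 0.126 ztop 0.042
wrist 41 [323. 133.] al 0.045 pe 0.013 ztop 0.033
```

View pics/z12.png

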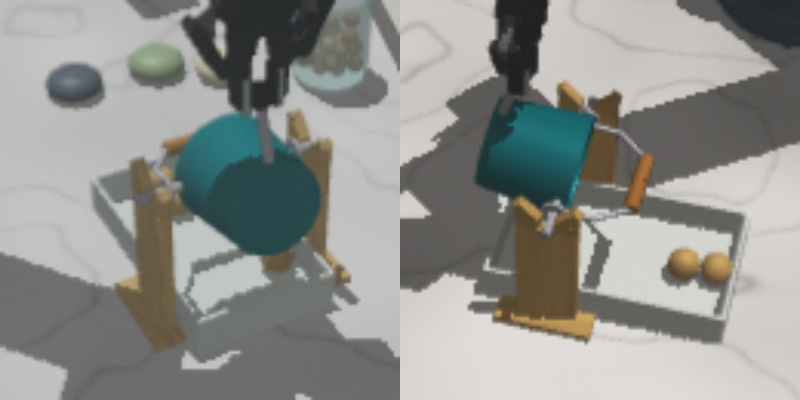

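View pics/w12.png

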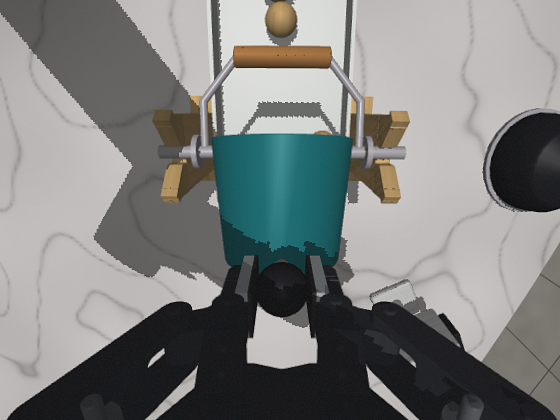

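All three balls are in the tray: two at the far end (683,263)/(717,267) in the right crop, and one under the pail (wrist px 323,133; side crop 275,262). Pins are in the notches. Swing back along the same arc.

```bash
python3 -m inch '[0.14,-0.42,-0.14,0, 0.14,-0.42,-0.17,0, 0.14,-0.41,-0.18,0, 0.13,-0.4,-0.21,0, 0.13,-0.39,-0.23,0, 0.13,-0.37,-0.25,0, 0.12,-0.37,-0.27,0, 0.12,-0.36,-0.28,0, 0.17,-0.51,-0.46,0, 0.17,-0.5,-0.47,0, 0.15,-0.45,-0.52,0, 0.15,-0.45,-0.53,0, 0,0,0,0]'
python3 -m inch '[0.26,-0.78,-1.15,0, 0.22,-0.65,-1.23,0, 0.17,-0.52,-1.3,0, 0.13,-0.37,-1.36,0, 0.08,-0.23,-1.39,0, 0.03,-0.08,-1.41,0, -0.03,0.08,-1.41,0, -0.08,0.23,-1.39,0, 0,0,0,0]'
python3 - <<'E'
from h import *
for n,f in(('scene','s13'),('side','d13')): snap(n,f)
a=cv2.imread('pics/d13.png')[150:280,190:320];c=cv2.imread('pics/s13.png')[150:280,240:370]
cv2.imwrite('pics/z13.png',np.hstack([cv2.resize(a,(400,400)),cv2.resize(c,(400,400))]))
E
```

```text
t: 24.78
tcp_pos: [0.5561, -0.1059, 0.2208]
tool_rot: [0.584, 0.812, -0.0, 0.0]
force: [0.1, -0.8, -0.2]
finger_gap: 0.282
t: 25.9
tcp_pos: [0.5626, -0.1276, 0.1133]
tool_rot: [0.583, 0.812, -0.0, -0.002]
force: [-1.3, 0.1, 0.2]
finger_gap: 0.282
```

View pics/z13.png

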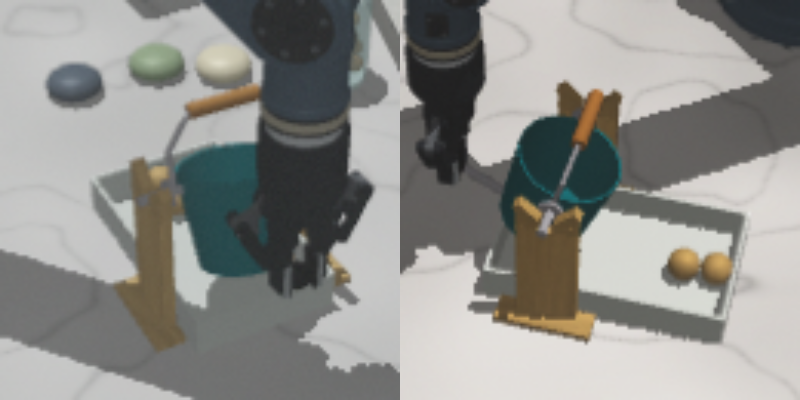

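```bash
python3 -m inch '[-0.13,0.37,-1.36,0, -0.17,0.52,-1.3,0, -0.22,0.65,-1.23,0, -0.26,0.78,-1.15,0, 0,0,0,0,0,0,0,0]'; python3 -m inch '[0,0,0,0,0,0,0,0,0,0,0,0]' 33 ; python3 -m inch '[0,0,0,0,0,0,0,0,0,0,0,0,0,0,0,0]' 60
python3 - <<'E'
from h import *
for n,f in(('scene','s14'),('side','d14')): snap(n,f)
a=cv2.imread('pics/d14.png')[150:280,190:320];c=cv2.imread('pics/s14.png')[150:280,240:370]
cv2.imwrite('pics/z14.png',np.hstack([cv2.resize(a,(400,400)),cv2.resize(c,(400,400))]))
E
```

```text
t: 26.75
tcp_pos: [0.5554, -0.1049, 0.0642]
tool_rot: [0.583, 0.812, -0.0, -0.001]
force: [-1.6, 0.0, 1.3]
finger_gap: 0.283
t: 27.12
tcp_pos: [0.5561, -0.1054, 0.0645]
tool_rot: [0.583, 0.812, 0.0, 0.0]
force: [-0.6, -0.7, 0.9]
finger_gap: 0.332
t: 27.62
tcp_pos: [0.5559, -0.1051, 0.0643]
tool_rot: [0.583, 0.812, -0.0, -0.0]
force: [-0.1, 0.6, -0.2]
finger_gap: 0.598
```

View pics/z14.png

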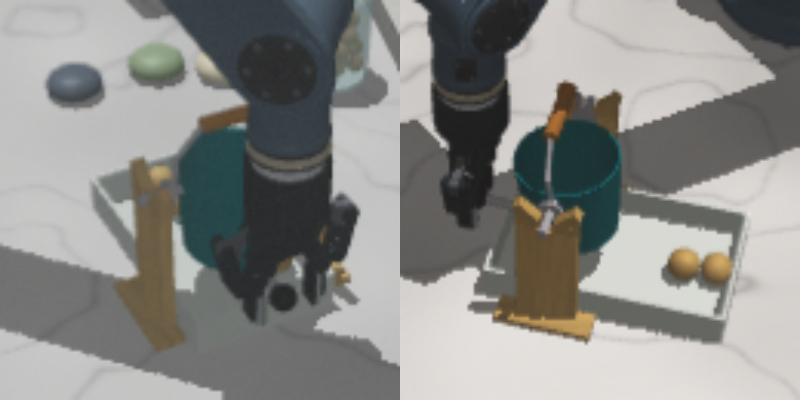

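Released; the knob hangs free between the fingers. Retreat up and away, then check.

```bash
python3 -m inch '[0,0,0.5,0, 0,0,1,0, 0,0,1.5,0, 0,0,2,0, 0.1,-0.3,2.5,0, 0.2,-0.6,3,0, 0.2,-0.6,3,0, 0.2,-0.6,3,0, 0.2,-0.6,3,0, 0.1,-0.3,2,0, 0,0,1,0, 0,0,0,0,0,0,0,0,0,0,0,0,0,0,0,0,0,0,0,0,0,0,0,0,0,0,0,0]' 60
python3 - <<'E'
from h import *
for n,f in(('scene','s15'),('side','d15'),('wrist','w15')): snap(n,f)
a=cv2.imread('pics/d15.png')[150:280,190:320];c=cv2.imread('pics/s15.png')[150:280,240:370]
cv2.imwrite('pics/z15.png',np.hstack([cv2.resize(a,(400,400)),cv2.resize(c,(400,400))]))
a=np.radians(18.6);U=np.array([np.cos(a),np.sin(a)]);V=np.array([-np.sin(a),np.cos(a)])
for n,f in(('scene','s15'),('side','d15'),('wrist','w15')):
    X,p=cloud(n,f);H=cv2.cvtColor(p,cv2.COLOR_RGB2HSV).astype(int);h,s=H[...,0],H[...,1];d=X[...,:2]-[.527,-.0145]; al=d@U; pe=d@V; z=X[...,2]
    k=(p.max(-1)<60)&(z>.05)&(z<.085)&(pe<-.08)&(pe>-.14)&(abs(al)<.05)
    if k.sum(): print(n,'knob al',np.percentile(al[k],[2,98]).round(4),'pe',np.percentile(pe[k],[2,98]).round(4),'z',np.percentile(z[k],[2,98]).round(4))
    for sg in(1,-1):
        k=(s<70)&(sg*al>.088)&(sg*al<.1)&(abs(pe)<.02)&(z>.125)&(z<.16)
        if k.sum(): print(n,'pin',sg,k.sum(),'pe',pe[k].mean().round(4),'ztop',z[k].max().round(4))
    k=(h>80)&(h<100)&(s>90)&(abs(al)<.06)&(abs(pe)<.07)&(z<.2); print('teal z',np.percentile(z[k],[1,99]).round(3))
# bystander change
for n,a,b in(('scene','s0','s15'),('side','d0','d15')):
    A=np.load(f'pics/{a}.npz')['p'].astype(int);B=np.load(f'pics/{b}.npz')['p'].astype(int)
    cv2.imwrite(f'pics/df_{n}.png',np.clip(np.abs(A-B).max(-1)*3,0,255).astype(np.uint8))
D=np.hstack([cv2.resize(cv2.imread('pics/df_scene.png'),(400,300)),cv2.resize(cv2.imread('pics/df_side.png'),(400,300))]);cv2.imwrite('pics/df.png',D)
E
```

```text
t: 29.98
tcp_pos: [0.5659, -0.1351, 0.2893]
tool_rot: [0.583, 0.812, 0.0, -0.0]
force: [-0.4, 0.8, 0.0]
finger_gap: 0.603
scene knob al [-0.0048  0.013 ] pe [-0.1052 -0.0857] z [0.0615 0.0741]
scene pin 1 10 pe 0.0013 ztop 0.146
scene pin -1 10 pe 0.0026 ztop 0.1508
teal z [0.058 0.154]
side knob al [-0.0144  0.004 ] pe [-0.1116 -0.0956] z [0.0596 0.0757]
side pin 1 1 pe 0.005 ztop 0.1433
side pin -1 19 pe -0.0015 ztop 0.1572
teal z [0.058 0.151]
wrist knob al [-0.0134  0.0088] pe [-0.1057 -0.0844] z [0.0657 0.0756]
wrist pin 1 106 pe 0.0011 ztop 0.1458
wrist pin -1 162 pe 0.0032 ztop 0.1556
teal z [0.055 0.152]
```

View pics/z15.png

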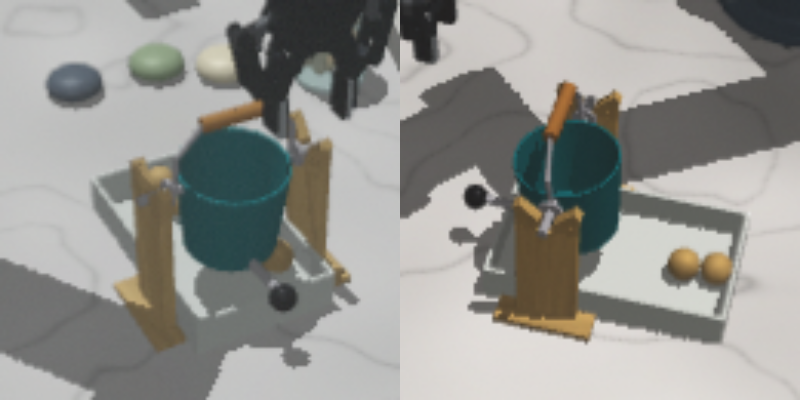

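View pics/w15.png

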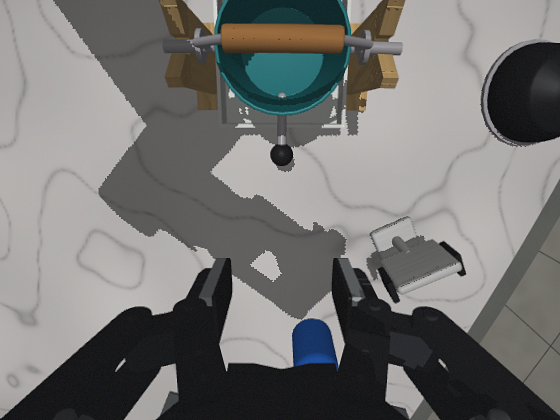

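View pics/df.png

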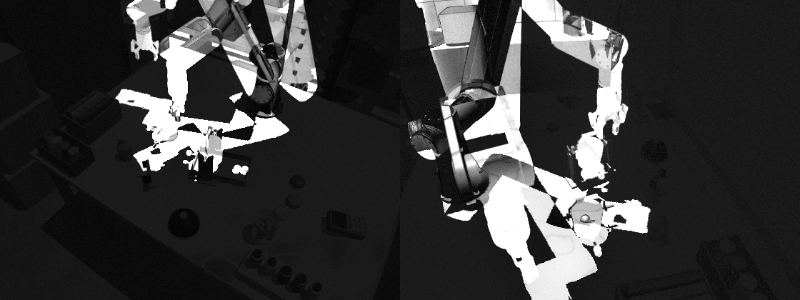

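Check that the -y pin isn't riding high (its z top read 0.156): compare rim height on both sides, before and after.

Run:
```python
from h import *
a=np.radians(18.6);U=np.array([np.cos(a),np.sin(a)]);V=np.array([-np.sin(a),np.cos(a)])
for n,f in(('scene','s5'),('scene','s15'),('side','d5'),('side','d15'),('wrist','w15')):
    X,p=cloud(n,f);H=cv2.cvtColor(p,cv2.COLOR_RGB2HSV).astype(int);h,s=H[...,0],H[...,1];d=X[...,:2]-[.527,-.0145]; al=d@U; pe=d@V; z=X[...,2]
    k=(h>80)&(h<100)&(s>90)&(abs(al)<.06)&(abs(pe)<.07)&(z<.2)
    o=[]
    for sg in(1,-1):
        m=k&(sg*al>.03); o.append((m.sum(),np.percentile(z[m],97).round(4) if m.sum() else 0))
        m=(h>5)&(h<25)&(s>80)&(z>.19)&(z<.24)&(sg*al>.02)&(sg*al<.04)&(abs(pe)<.06); o.append(('grip',m.sum(),np.percentile(z[m],90).round(4) if m.sum() else 0))
        m=(s<60)&(sg*al>.077)&(sg*al<.1)&(abs(pe)<.012)&(z>.125)&(z<.165); o.append(('pin',m.sum(),np.percentile(z[m],[10,50,90]).round(4) if m.sum() else 0))
    print(f,o)
b=cv2.imread('pics/d15.png')[190:250,220:300];c=cv2.imread('pics/s15.png')[160:240,270:340];w=cv2.imread('pics/w15.png')[0:130,150:420]
cv2.imwrite('pics/z16.png',np.vstack([np.hstack([cv2.resize(b,(400,300)),cv2.resize(c,(400,300))]),cv2.resize(w,(800,300))]))
```

```text
s5 [(np.int64(187), np.float64(0.1536)), ('grip', np.int64(22), np.float64(0.2173)), ('pin', np.int64(21), array([0.136 , 0.1421, 0.1472])), (np.int64(401), np.float64(0.1502)), ('grip', np.int64(21), np.float64(0.2179)), ('pin', np.int64(14), array([0.1396, 0.1427, 0.1454]))]
s15 [(np.int64(181), np.float64(0.1524)), ('grip', np.int64(25), np.float64(0.2163)), ('pin', np.int64(20), array([0.14  , 0.1427, 0.1452])), (np.int64(431), np.float64(0.1492)), ('grip', np.int64(18), np.float64(0.2176)), ('pin', np.int64(15), array([0.1389, 0.1435, 0.1461]))]
d5 [(np.int64(265), np.float64(0.15)), ('grip', np.int64(18), np.float64(0.2173)), ('pin', np.int64(4), array([0.1429, 0.1443, 0.147 ])), (np.int64(293), np.float64(0.1479)), ('grip', np.int64(31), np.float64(0.2179)), ('pin', np.int64(20), array([0.1387, 0.143 , 0.146 ]))]
d15 [(np.int64(276), np.float64(0.1498)), ('grip', np.int64(0), 0), ('pin', np.int64(5), array([0.1421, 0.1444, 0.148 ])), (np.int64(282), np.float64(0.1481)), ('grip', np.int64(32), np.float64(0.2167)), ('pin', np.int64(19), array([0.1405, 0.144 , 0.1463]))]
w15 [(np.int64(2104), np.float64(0.1515)), ('grip', np.int64(694), np.float64(0.2171)), ('pin', np.int64(281), array([0.1416, 0.1436, 0.145 ])), (np.int64(2297), np.float64(0.1512)), ('grip', np.int64(835), np.float64(0.217)), ('pin', np.int64(335), array([0.1409, 0.1434, 0.1449]))]
```

View pics/z16.png

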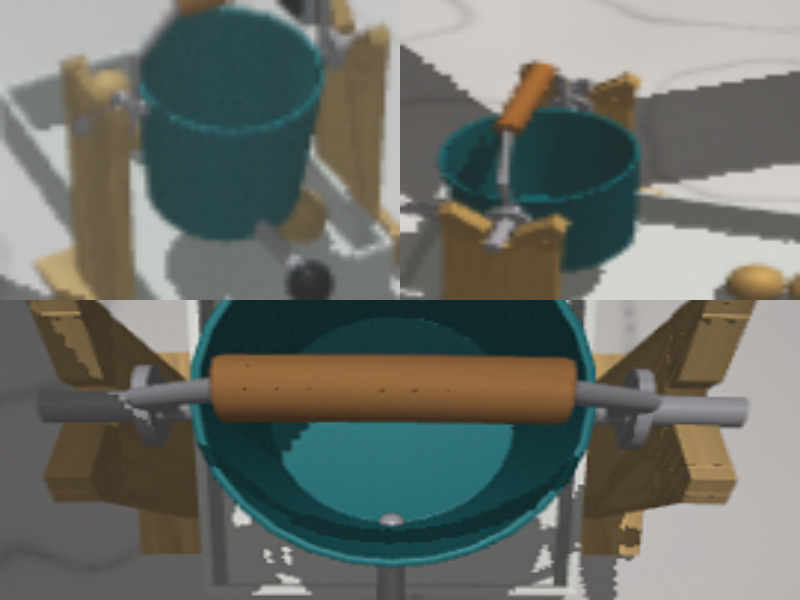

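Both pins are at the bottom of the slots (tops ≈ 0.145 on each side, rim level), the pail is empty, and nothing is moving. Hand in.

```bash
python3 -c "
from station import job,manip
print(manip.sense()['t']); print(job.sign_off())"
```

```text
30.125
the job is handed in; nothing more can be done
None
```

The job is done and handed in at 30.1 s, against the 72 s limit. All three balls are in the tray, and the pail hangs empty and upright in the stand.

**What I did:** I carried the pail by the bail grip to the stand, hung both pins in the notches with the pouring side towards the long end of the tray, and let go. Then I took the knob with a 25 N grip, swung it up and over to about 107°, and counted the balls in the tray. I swung the pail back along the same arc, released it and moved the arm clear. The highest force read between moves was about 8 N.

**Last checks:**
- **Pins:** both sit at the bottom of the slots, tops at about 145 mm on each side, with the rim level along the seat line. A first rough reading put one pin top at 156 mm; a tighter measurement and close-up pictures did not bear that out.
- **Balls:** two lie at the far end of the tray and the third lies under the pail, inside the tray.
- **Pail:** the wrist view shows no balls left in it. By the knob's position it leans about 6° towards the knob, the same lean it had right after I hung it.
- **Stillness:** nothing looked to be moving before hand-in, though I did not compare two late pictures to prove it.
- **Other things on the counter:** comparing first and last pictures from the two fixed cameras shows changes only at the arm, pail, balls and shadows. Anything the arm hid in the first pictures could not be compared.

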